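Free a sagging barrel bolt and hold the guard gate ajar

ROBOT

A 7-joint arm with a two-finger parallel gripper is mounted at the origin on a cart in front of the work surface, level with it; the furniture and walls round the work are solid. World frame = base frame: x ahead of the robot, y to its left, z up, the work surface at z = 0. Lengths are in mm, angles in rad, forces in N, time in s.
With the tool pointing down it reaches from about 400 to 875 mm from the base axis. Payload 4.4 kg.
Tool frame: the origin (TCP) lies between the finger pads; the fingertips stand 22 mm ahead of it and the grasp point (between the pads) lies 3 mm ahead of it; z points along the fingers, y is the line along which they close (so a half turn about z gives the same grasp; the last joint's range is limited). The gripper opens to 85 mm and grips with 20 to 120 N. Pads are 22 mm wide; open, the fingers measure 114 mm over their backs; the gripper's body (76 mm by 85 mm) begins 54 mm behind the grasp point. The pads swing forward as they close: fully open they stand 13 mm farther back than shut.
Start: joints at [-1.359, 0.628, 0.038, 1.517, -0.027, 0.996, -0.02], TCP at [178.232, 625.101, 253.313] pointing down, gripper open.
Joint ranges: [-3.06, 3.06], [-0.37, 2.12], [-1.25, 1.32], [0.18, 2.47], [-1.1, 4.24], [0.23, 1.98], [-2.94, 2.94]. Speed limits (rad/s): [2.57, 2.57, 3.14, 3.14, 3.14, 3.14, 3.14].

INTERFACE

Orientations are given as [roll, pitch, yaw] about the fixed x, y, z axes, in that order (R = Rz(yaw) Ry(pitch) Rx(roll)).
In Python, from cell import ctrl gives the robot as it stands.
- The arm moves only by the tool step_arm, never from a script. Its argument "plan" is a list of rows, each an object of numbers: "dx", "dy", "dz": the shift along the tool's x, y, z scaled (see below); "ax", "ay", "az": the turn, a rotation vector about the tool's x, y, z scaled (see below); "gripper": the opening, from 0 (shut) to 1 (fully open). A call has 1 to 20 rows; each row shifts and turns the commanded pose from where the row before left it, along the tool's axes as they then stand; what a row does not reach is not made up. The controller multiplies each number of a shift by 0.3 m and each number of a turn by 90 degrees. A row lasts 1/8 s, in which the tool goes at most 62.5 mm and 10.7 degrees, less where a joint would pass 70% of its speed; a pose out of reach is approached as far as the arm can. A call with a number of a shift or a turn outside -1 to 1 is refused whole. A call with a gripper value outside its range is refused whole. The fingers move at their own pace and stop on an object; the grip force is fixed at half the most. Time passes only in rows, so rows that do not move let the fingers close. It gives the time, the measured TCP pose, the force, the opening and the grip force at its end, in the units of the state.
- ctrl.read_state(): the state, without advancing time (a new reading comes with each control period).
- ctrl.get_image(name): name is "scene" or "side" or "wrist"; returns a dict with "color" (384x512x3 uint8, red, green, blue), "range_z" (384x512 float32, mm along the optical axis (not along the pixel's ray), 0 where there is no reading), "fx", "fy", "cx", "cy" (pixels), "k1" (the pictures are not rectified: a ray, as slopes to the right and down, at radius r is drawn at 1 + k1 r^2 times it, then the intrinsics apply), "T" (4x4, takes a point from camera to world coordinates); the wrist camera has in their place "T_tool_cam" (4x4, takes a point from camera to tool coordinates, whose origin is the TCP and whose axes are the flange's). Camera axes: x right, y down, z forward; pixel columns grow to the right and rows downward; lengths in mm; the calibration is good to about 2 mm. A picture is of the moment at which its call begins: read the wrist's pose just before it.
- ctrl.finish_job(): hands the job in; it is judged then, once.
The state is a dict: "clock": time; "qpos": joint angles; "qd": joint speeds; "tau": joint torques, N m; "eef_pos": TCP position; "tool_rot": TCP orientation; "force": force on the tool from outside, world axes, zero at the start; "torque": the same for the moment, N m; "width": finger opening in mm; "gripper_force": force on a finger pad.
Only numpy, scipy, OpenCV 4.12 (cv2) and the standard library are available. Lean on these libraries where they do the work, as an engineer would, in place of code of your own. Each camera call takes 0.05 s, during which the arm holds its last target. There are 200 camera calls.

TASK

The barrel bolt on the gate of the small bench test enclosure sags, so the hooked nose at its end hangs down behind the bent lip of the keeper. Take the ball knob on the bolt, lift it so that the nose passes over the lip, draw the bolt fully back towards the gate's hinge without wrenching it against the keeper, then swing the gate open towards you to about 30 degrees. The gate closes by itself, so finish still gripping the knob and holding the gate still at that angle; leave the flux bottle, the solder spool and the relay module inside undisturbed.

Things in the scene. Friction and masses are not known exactly. Their poses are not given: they have to be found in the camera images.
- guard: Open-topped test enclosure, fixed to the worktop: aluminium base plate 240 (x) x 340 (y) x 12 mm, posts and rails up to 162 mm high, clear side and back walls. Origin: centre of the underside of the base. Its own x points from the gate to the back wall, y from the latch side to the hinge side, z up. The gate is its -x side, facing the robot.
- gate_hinge (a point): Point on the gate's vertical hinge line, 165 mm above the worktop (level with the gate's top edge); in the enclosure's frame it lies at (-110, +140) mm. The gate is 252 mm wide, 14 mm thick, an aluminium frame with a clear pane, from 20 to 165 mm above the worktop.
- gate (a joint): Angle of the gate, rad: 0 shut, growing as the latch side swings out towards the robot (clockwise seen from above), up to 1.3. A spring always pulls it shut (about 2 N at the knob when 30 degrees open).
- knob: Black ball knob, 24 mm diameter, the highest part of the gate; origin at the ball's centre. It stands on a 9 mm upright stem, 50 mm above the bolt's centre line and about 28 mm above the gate's top edge when the bolt hangs. The bolt runs along the gate's front, 23 mm before its middle plane. Nothing else within 60 mm of the ball is higher than 22 mm below its centre.
- bolt_slide (a joint): How far the bolt is drawn back, m: 0 fully shot into the keeper, 0.050 the stop, fully drawn; the knob moves with it along the gate, towards the hinge. With the bolt hanging, the nose catches the lip after about 8 mm. The nose has left the keeper at about 0.030. Sliding friction about 1 N; no spring.
- bolt_tilt (a joint): Tilt of the bolt (rad) about a pin at its hinge-side end that slides along with it. -0.06: sagging on its stop under its weight (about 150 g); 0: level; +0.14: upper stop. Growing raises the knob (120 mm from the pin, 24 mm travel in all) and the nose (185 mm from it). The nose clears the lip above about +0.05: knob raised at least 14 mm from where it hangs, 18 mm is comfortable.
- nose: Steel nose, 10 x 12 x 29 mm, turned down at the free end of the bolt; origin on the bolt's centre line, its foot 24 mm below. It hangs inside the keeper while the bolt is shot.
- keeper: Steel keeper on the latch post, 40 mm long along the gate: floor, end plate, front strap (from 18 mm below to 10 mm above the level bolt's centre line; the gate cannot open while the nose is in it, lifted or not) and, on the gate's side, a bent lip whose top is 16 mm below that line. The bolt lies over the lip, its nose behind it. Origin and axes: the enclosure's.
- relay_module: Small green relay board, 38 x 58 x 23 mm, loose on the base inside the enclosure; origin at the centre of its underside.
- flux_bottle: Small white dropper bottle, 33 mm diameter, 96 mm high, standing loose on the worktop to the right of the enclosure; origin at the centre of its underside.
- solder_spool: Solder spool, 54 mm diameter, 38 mm high, loose on the worktop to the left of the enclosure; origin at the centre of its underside.

How it is judged (in metres and radians):
On the way, in this order (a step that is already met when the one before it is completed fails the run):
1. the bolt is lifted over the keeper's lip (value of joint bolt_tilt above 0.03 rad and value of joint bolt_slide below 0.028 m), for 0.05 s.
2. the bolt is drawn out of the keeper (value of joint bolt_slide above 0.032 m), for 0.05 s.
At the end, for the whole second after the job is handed in: The gate stands still (under 0.08 rad/s) between 0.37 and 0.69 rad (21 to 39.5 degrees) open, the bolt is drawn back more than 35 mm, and the fingers still grip the knob (more than 2 N) (value of joint gate between 0.37 and 0.69 rad and velocity of joint gate between -0.08 and 0.08 rad/s and value of joint bolt_slide above 0.035 m and contact force between the fingers and knob above 2 N); the arm keeps its last pose, push and grip.
It fails at once if the bolt is wrenched against the keeper (more than 30 N) (contact force between nose and keeper above 30 N).
It fails at once if the flux bottle is shifted by more than 20 mm (distance of flux_bottle from where it was at the start of the episode above 0.02 m).
It fails at once if the solder spool is shifted by more than 20 mm (distance of solder_spool from where it was at the start of the episode above 0.02 m).
It fails at once if the relay module is shifted by more than 20 mm (distance of relay_module from where it was at the start of the episode above 0.02 m).
It also fails if it takes over 35 s, if anything falls off the work surface, if the arm or the gripper's body presses on something with over 40 N, if the wrist force passes 120 N, or if a joint passes its speed limit or range.

## Working session

There is one attempt and no reset: what is moved stays moved. The work goes in short steps, Python scripts to look and compute and a tool call to move; the robot and the scene stay as the last step left them, time stands still between calls to the robot, and variables do not carry over. Pictures are saved under pics/ and viewed, at most 10 in all, crops included, and the job is handed in when it is done.

Besides the shell and the picture viewer there is one more tool, called as name([rows], argument=value, ...), one row to a line, values as JSON. step_arm: Moves the arm, as the interface text tells. Shifts and turns lie within -1 to 1; 1 stands for 0.3 m of shift or 90 degrees of turn. Its arguments: {"type":"object","properties":{"plan":{"type":"array"}},"required":["plan"]}

```bash
mkdir -p pics
cat > h.py <<'E'
import numpy as np, cv2
from cell import ctrl
def cloud(im,T):
    z=im["range_z"]; h,w=z.shape
    u,v=np.meshgrid(np.arange(w),np.arange(h))
    xd=(u-im["cx"])/im["fx"]; yd=(v-im["cy"])/im["fy"]
    x,y=xd.copy(),yd.copy()
    for _ in range(8):
        s=1+im["k1"]*(x*x+y*y); x,y=xd/s,yd/s
    P=np.stack([x*z,y*z,z],-1)
    return P@T[:3,:3].T+T[:3,3]
E
python3 - <<'E'
from h import *
s=ctrl.read_state(); print(s)
for n in("scene","side"):
    im=ctrl.get_image(n); np.savez(n+".npz",**im); cv2.imwrite(f"pics/{n}1.png",im["color"][...,::-1]); print(n,np.round(im["T"],2).tolist(),im["fx"])
E
```

```text
{'clock': 0.0, 'qpos': array([-1.3587874 ,  0.62934312,  0.03842862,  1.51836338, -0.02700874,
        0.99627805, -0.0200298 ]), 'qd': array([ 2.23684988e-04, -2.96527602e-04,  9.43437292e-05, -3.92824857e-04,
        9.25507313e-04, -8.76536342e-04,  2.42964679e-04]), 'tau': array([ 1.56739679e-04, -5.63406873e+01,  1.22624137e+00, -1.93440664e+01,
        1.09669747e-02,  1.04457469e-02, -3.81028286e-06]), 'eef_pos': array([178.06621906, 624.53666727, 252.39221358]), 'tool_rot': array([-3.13971824e+00,  9.28577593e-06,  2.86376006e+00]), 'force': array([-0.82209867, -0.21965357,  0.41145666]), 'torque': array([ 0.0231739 , -0.03433445,  0.05295119]), 'gripper_force': 0.0, 'width': 85.63011908247653}
scene [[0.62, -0.61, 0.5, 11.69], [-0.79, -0.49, 0.38, -447.86], [0.01, -0.63, -0.78, 1016.53], [0.0, 0.0, 0.0, 1.0]] 401.95479884079333
side [[0.91, 0.24, -0.34, 1062.91], [0.41, -0.51, 0.76, -1058.86], [0.01, -0.83, -0.56, 944.27], [0.0, 0.0, 0.0, 1.0]] 432.72744011929933
```

View pics/scene1.png

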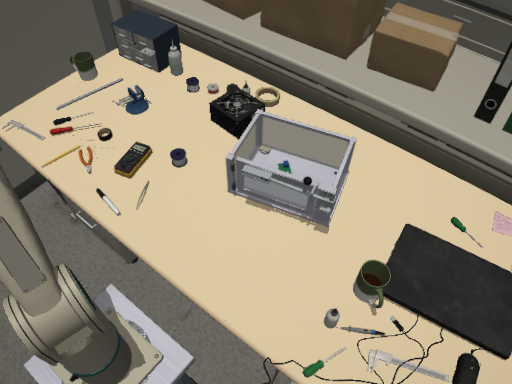

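View pics/side1.png

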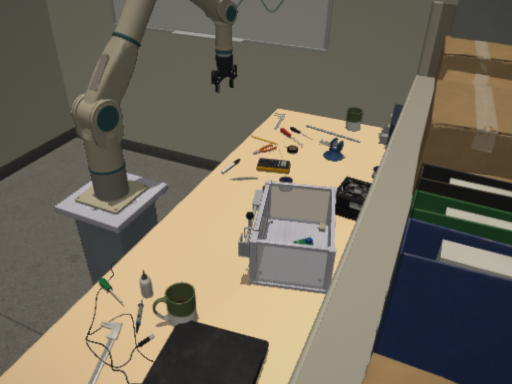

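The knob is at scene (308,181) and side (250,215). The gate faces the robot, with its hinge on the left at scene (232,155).

Run:
```python
from h import *
for n,(u,v) in(("scene",(308,181)),("side",(250,215))):
    im=dict(np.load(n+".npz")); P=cloud(im,im["T"]); g=im["color"].max(-1)
    c=P[v-6:v+7,u-6:u+7].reshape(-1,3); m=g[v-6:v+7,u-6:u+7].ravel()<60
    c=c[m&(c[:,2]>165)]
    print(n,len(c),c.mean(0).round(1),c.min(0).round(1),c.max(0).round(1))
    # sphere centre: surface centroid pushed along the ray
    d=c.mean(0)-im["T"][:3,3]; d/=np.linalg.norm(d); print("centre",(np.median(c,0)+8*d).round(1))
    Q=P.reshape(-1,3); m=(Q[:,2]>150)&(Q[:,2]<172)&(abs(Q[:,0]-620)<350)&(abs(Q[:,1])<350); Q=Q[m]
    hull=cv2.minAreaRect(Q[:,:2].astype(np.float32)); print(hull,cv2.boxPoints(hull).round(0).tolist(),len(Q))
    cr=im["color"][100:300,180:380,::-1] if n=="side" else im["color"][90:240,200:400,::-1]
    cv2.imwrite(f"pics/{n}c.png",cv2.resize(cr,None,fx=3,fy=3,interpolation=cv2.INTER_CUBIC)[:600])
    # top view plot
    I=np.full((600,600,3),255,np.uint8)
    for q in Q: cv2.circle(I,(int(300-q[1]*1.0+0),int(900-q[0])),1,(0,0,0),-1)
    cv2.imwrite(f"pics/top_{n}.png",I)
```

```text
scene 54 [ 643.  -138.   196.7] [ 634.7 -145.9  184.1] [ 655.5 -128.   203.9]
centre [ 647.2 -136.2  191.8]
((739.0009765625, -23.409912109375), (275.9219665527344, 338.88970947265625), 14.734959602355957) [[562.0, 105.0], [649.0, -222.0], [916.0, -152.0], [829.0, 176.0]] 1997
side 37 [ 655.  -142.3  197.5] [ 646.6 -149.4  186.5] [ 662.7 -128.7  204.7]
centre [ 652.6 -138.   194. ]
((743.1898803710938, -25.0828857421875), (270.3116149902344, 341.8916015625), 14.692745208740234) [[569.0, 106.0], [656.0, -225.0], [917.0, -156.0], [831.0, 175.0]] 1630
```

View pics/scenec.png

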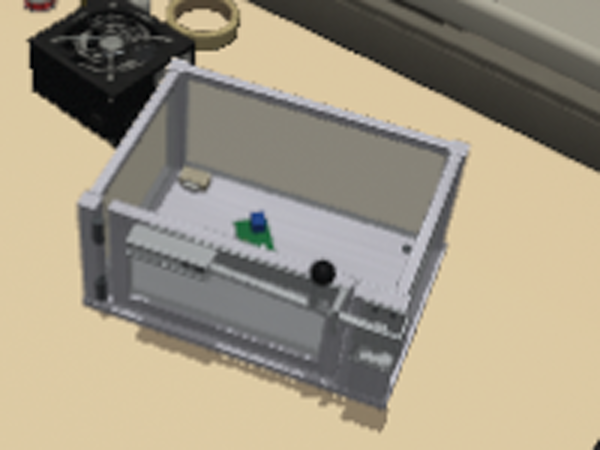

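View pics/top_scene.png

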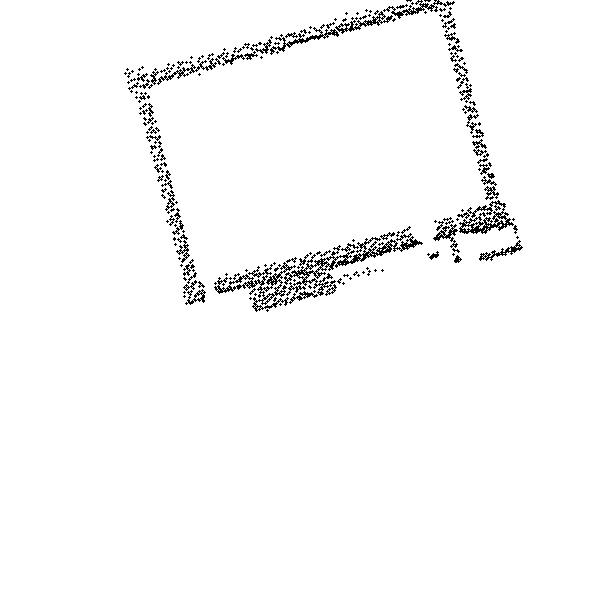

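step_arm([
  {"dx":-0.138,"dy":-0.1256,"dz":-0.006,"gripper":1},
  {"dx":-0.138,"dy":-0.1256,"dz":-0.006,"gripper":1},
  {"dx":-0.138,"dy":-0.1256,"dz":-0.006,"gripper":1},
  {"dx":-0.138,"dy":-0.1256,"dz":-0.006,"gripper":1},
  {"dx":-0.138,"dy":-0.1256,"dz":-0.006,"gripper":1},
  {"dx":-0.138,"dy":-0.1256,"dz":-0.006,"gripper":1},
  {"dx":-0.138,"dy":-0.1256,"dz":-0.006,"gripper":1},
  {"dx":-0.138,"dy":-0.1256,"dz":-0.006,"gripper":1},
  {"dx":-0.138,"dy":-0.1256,"dz":-0.006,"gripper":1},
  {"dx":-0.138,"dy":-0.1256,"dz":-0.006,"gripper":1},
  {"dx":-0.138,"dy":-0.1256,"dz":-0.006,"gripper":1},
  {"dx":-0.138,"dy":-0.1256,"dz":-0.006,"gripper":1},
  {"dx":-0.138,"dy":-0.1256,"dz":-0.006,"gripper":1},
  {"dx":-0.138,"dy":-0.1256,"dz":-0.006,"gripper":1},
  {"dx":-0.138,"dy":-0.1256,"dz":-0.006,"gripper":1},
  {"dx":-0.138,"dy":-0.1256,"dz":-0.006,"gripper":1},
  {"gripper":1},
])

```text
invalid input
```

step_arm([
  {"az":0.11},
  {"az":0.11},
  {"az":0.11},
  {"az":0.11},
  {"az":0.11},
  {"az":0.11},
  {"az":0.11},
  {"az":0.11},
  {"az":0.11},
  {"az":0.11},
  {"az":0.11},
  {"az":0.11},
  {"az":0.11},
  {"az":0.11},
  {"az":0.11},
  {"gripper":1},
])

```text
invalid input
```

Run:
```python
from h import *
print(ctrl.read_state()["qpos"].round(2))
s=ctrl.read_state(); im=ctrl.get_image("wrist"); np.savez("w1.npz",**im)
from scipy.spatial.transform import Rotation as R
T=np.eye(4);T[:3,:3]=R.from_euler("xyz",s["tool_rot"]).as_matrix();T[:3,3]=s["eef_pos"]
P=cloud(im,T@im["T_tool_cam"]); g=im["color"].max(-1)
d=np.linalg.norm(P[...,:2]-[650,-137],axis=-1)
m=(P[...,2]>175)&(P[...,2]<212)&(d<30)&(g<70)
c=P[m]; print(s["eef_pos"],s["tool_rot"],len(c)); print(c.mean(0),c.max(0),c.min(0))
from scipy.optimize import least_squares
r=least_squares(lambda x:np.linalg.norm(c-x,axis=1)-12,c.mean(0)-[0,0,8],loss="soft_l1"); print(r.x,np.abs(r.fun).mean())
cv2.imwrite("pics/w1.png",im["color"][...,::-1])
```

```text
[-1.36  0.63  0.04  1.52 -0.03  1.   -0.02]
[178.07032549 624.60591946 252.47699216] [-3.13990835e+00 -3.36767082e-05  2.86374864e+00] 0<stdin>:9: RuntimeWarning: Mean of empty slice.
  ret = um.true_divide(
Traceback (most recent call last):
ValueError: zero-size array to reduction operation maximum which has no identity
```

Rows probably need every key; I'll test that on the first move.

step_arm([
  {"dx":-0.138,"dy":-0.1256,"dz":-0.006,"ax":0,"ay":0,"az":0,"gripper":1},
  {"dx":-0.138,"dy":-0.1256,"dz":-0.006,"ax":0,"ay":0,"az":0,"gripper":1},
  {"dx":-0.138,"dy":-0.1256,"dz":-0.006,"ax":0,"ay":0,"az":0,"gripper":1},
  {"dx":-0.138,"dy":-0.1256,"dz":-0.006,"ax":0,"ay":0,"az":0,"gripper":1},
  {"dx":-0.138,"dy":-0.1256,"dz":-0.006,"ax":0,"ay":0,"az":0,"gripper":1},
  {"dx":-0.138,"dy":-0.1256,"dz":-0.006,"ax":0,"ay":0,"az":0,"gripper":1},
  {"dx":-0.138,"dy":-0.1256,"dz":-0.006,"ax":0,"ay":0,"az":0,"gripper":1},
  {"dx":-0.138,"dy":-0.1256,"dz":-0.006,"ax":0,"ay":0,"az":0,"gripper":1},
  {"dx":-0.138,"dy":-0.1256,"dz":-0.006,"ax":0,"ay":0,"az":0,"gripper":1},
  {"dx":-0.138,"dy":-0.1256,"dz":-0.006,"ax":0,"ay":0,"az":0,"gripper":1},
  {"dx":-0.138,"dy":-0.1256,"dz":-0.006,"ax":0,"ay":0,"az":0,"gripper":1},
  {"dx":-0.138,"dy":-0.1256,"dz":-0.006,"ax":0,"ay":0,"az":0,"gripper":1},
  {"dx":-0.138,"dy":-0.1256,"dz":-0.006,"ax":0,"ay":0,"az":0,"gripper":1},
  {"dx":-0.138,"dy":-0.1256,"dz":-0.006,"ax":0,"ay":0,"az":0,"gripper":1},
  {"dx":-0.138,"dy":-0.1256,"dz":-0.006,"ax":0,"ay":0,"az":0,"gripper":1},
  {"dx":-0.138,"dy":-0.1256,"dz":-0.006,"ax":0,"ay":0,"az":0,"gripper":1},
  {"dx":0,"dy":0,"dz":0,"ax":0,"ay":0,"az":0,"gripper":1},
])

```text
clock: 2.28
eef_pos: [650.4, -142.6, 281.2]
tool_rot: [-3.138, 0.001, 2.856]
force: [0.1, 0.1, -0.8]
width: 85.5
gripper_force: 0.0
```

step_arm([
  {"dx":0,"dy":0,"dz":0,"ax":0,"ay":0,"az":0.1102,"gripper":1},
  {"dx":0,"dy":0,"dz":0,"ax":0,"ay":0,"az":0.1102,"gripper":1},
  {"dx":0,"dy":0,"dz":0,"ax":0,"ay":0,"az":0.1102,"gripper":1},
  {"dx":0,"dy":0,"dz":0,"ax":0,"ay":0,"az":0.1102,"gripper":1},
  {"dx":0,"dy":0,"dz":0,"ax":0,"ay":0,"az":0.1102,"gripper":1},
  {"dx":0,"dy":0,"dz":0,"ax":0,"ay":0,"az":0.1102,"gripper":1},
  {"dx":0,"dy":0,"dz":0,"ax":0,"ay":0,"az":0.1102,"gripper":1},
  {"dx":0,"dy":0,"dz":0,"ax":0,"ay":0,"az":0.1102,"gripper":1},
  {"dx":0,"dy":0,"dz":0,"ax":0,"ay":0,"az":0.1102,"gripper":1},
  {"dx":0,"dy":0,"dz":0,"ax":0,"ay":0,"az":0.1102,"gripper":1},
  {"dx":0,"dy":0,"dz":0,"ax":0,"ay":0,"az":0.1102,"gripper":1},
  {"dx":0,"dy":0,"dz":0,"ax":0,"ay":0,"az":0.1102,"gripper":1},
  {"dx":0,"dy":0,"dz":0,"ax":0,"ay":0,"az":0.1102,"gripper":1},
  {"dx":0,"dy":0,"dz":0,"ax":0,"ay":0,"az":0.1102,"gripper":1},
  {"dx":0,"dy":0,"dz":0,"ax":0,"ay":0,"az":0.1102,"gripper":1},
  {"dx":0,"dy":0,"dz":0,"ax":0,"ay":0,"az":0,"gripper":1},
])

```text
clock: 4.28
eef_pos: [649.6, -135.0, 281.5]
tool_rot: [-3.141, 0.001, 0.27]
force: [0.1, 0.7, 0.5]
width: 85.8
gripper_force: 0.0
```

```bash
cat > w.py <<'E'
from h import *
import sys
from scipy.spatial.transform import Rotation as R
from scipy.optimize import least_squares
s=ctrl.read_state(); im=ctrl.get_image("wrist")
cv2.imwrite(f"pics/{sys.argv[1]}.png",im["color"][...,::-1])
T=np.eye(4);T[:3,:3]=R.from_euler("xyz",s["tool_rot"]).as_matrix();T[:3,3]=s["eef_pos"]
P=cloud(im,T@im["T_tool_cam"]); g=im["color"].max(-1)
d=np.linalg.norm(P[...,:2]-[650,-137],axis=-1)
m=(P[...,2]>180)&(P[...,2]<215)&(d<30)&(im["range_z"]>0)
c=P[m]; print(s["eef_pos"],s["tool_rot"],s["qpos"].round(2),len(c))
r=least_squares(lambda x:np.linalg.norm(c-x,axis=1)-12,c.mean(0)-[0,0,8],loss="soft_l1"); k=r.x
print("knob",k,np.abs(r.fun).mean(),"in tool",T[:3,:3].T@(k-T[:3,3]))
Q=P.reshape(-1,3); Q=Q[(Q[:,2]>158)&(Q[:,2]<172)]
print("gate-top-ish",len(Q))
E
python3 w.py w1
```

```text
[ 649.5770939  -135.01829716  281.45786167] [-3.14061034e+00  1.03605902e-03  2.69951449e-01] [-0.27  0.75  0.82  1.45 -0.57  1.19 -0.66] 855
knob [ 649.08729508 -133.7542525   192.4813747 ] 0.3542557147944962 in tool [-4.27739407e-02 -1.26148372e+00  8.89778611e+01]
gate-top-ish 13458
```

View pics/w1.png

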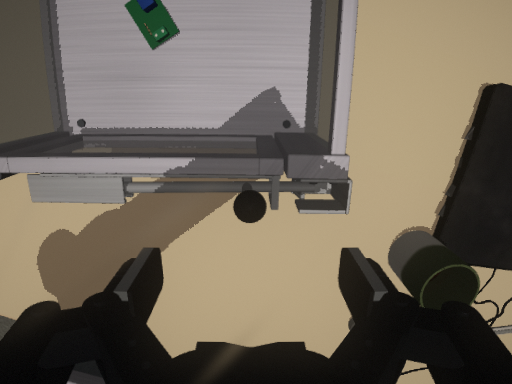

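The knob is at pixel (250,206), centred between the fingers, and the bolt runs parallel to the image rows. I'll descend with a 2 mm bias towards the hinge, then close.

step_arm([
  {"dx":0,"dy":-0.005,"dz":0.07,"ax":0,"ay":0,"az":0,"gripper":1},
  {"dx":0,"dy":-0.005,"dz":0.07,"ax":0,"ay":0,"az":0,"gripper":1},
  {"dx":0,"dy":0,"dz":0.07,"ax":0,"ay":0,"az":0,"gripper":1},
  {"dx":0,"dy":0,"dz":0.05,"ax":0,"ay":0,"az":0,"gripper":1},
  {"dx":0,"dy":0,"dz":0.023,"ax":0,"ay":0,"az":0,"gripper":1},
  {"dx":0,"dy":0,"dz":0,"ax":0,"ay":0,"az":0,"gripper":1},
])

```text
clock: 5.08
eef_pos: [649.1, -133.4, 197.1]
tool_rot: [-3.141, 0.0, 0.268]
force: [-0.4, 0.0, -0.1]
width: 85.1
gripper_force: 0.0
```

step_arm([
  {"dx":0,"dy":0,"dz":0,"ax":0,"ay":0,"az":0,"gripper":0.5},
  {"dx":0,"dy":0,"dz":0,"ax":0,"ay":0,"az":0,"gripper":0.4},
  {"dx":0,"dy":0,"dz":0,"ax":0,"ay":0,"az":0,"gripper":0.3},
  {"dx":0,"dy":0,"dz":0,"ax":0,"ay":0,"az":0,"gripper":0},
  {"dx":0,"dy":0,"dz":0,"ax":0,"ay":0,"az":0,"gripper":0},
  {"dx":0,"dy":0,"dz":0,"ax":0,"ay":0,"az":0,"gripper":0},
  {"dx":0,"dy":0,"dz":0,"ax":0,"ay":0,"az":0,"gripper":0},
])

```text
clock: 5.95
eef_pos: [649.3, -133.6, 197.6]
tool_rot: [3.141, -0.001, 0.267]
force: [-0.5, 0.9, 4.9]
width: 20.9
gripper_force: 58.7
```

step_arm([
  {"dx":0,"dy":-0.0026,"dz":-0.008,"ax":-0.0125,"ay":0,"az":0,"gripper":0},
  {"dx":0,"dy":-0.0026,"dz":-0.008,"ax":-0.0125,"ay":0,"az":0,"gripper":0},
  {"dx":0,"dy":-0.0026,"dz":-0.008,"ax":-0.0125,"ay":0,"az":0,"gripper":0},
  {"dx":0,"dy":-0.0026,"dz":-0.008,"ax":-0.0125,"ay":0,"az":0,"gripper":0},
  {"dx":0,"dy":0,"dz":0,"ax":0,"ay":0,"az":0,"gripper":0},
])

```text
clock: 6.58
eef_pos: [648.1, -129.1, 206.5]
tool_rot: [3.063, 0.0, 0.268]
force: [-0.2, 0.8, -1.3]
width: 20.7
gripper_force: 58.7
```

Run:
```python
from h import *
s=ctrl.read_state(); print(s)
im=ctrl.get_image("wrist"); cv2.imwrite("pics/w2.png",im["color"][...,::-1])
```

```text
{'clock': 6.575, 'qpos': array([-0.32044086,  0.81794475,  0.8158503 ,  1.58074484, -0.6093374 ,
        0.97644899, -0.64601012]), 'qd': array([ 0.01435643,  0.00163556, -0.00529774, -0.00359372, -0.00843388,
        0.00904413,  0.00113283]), 'tau': array([-1.08873700e-01, -5.66192901e+01,  1.36586434e+01, -1.59721863e+01,
        4.83619943e-01, -3.75478836e-01,  2.78622686e-02]), 'eef_pos': array([ 648.06428898, -129.09983639,  206.52447856]), 'tool_rot': array([3.06342677e+00, 4.67484520e-04, 2.68347120e-01]), 'force': array([-0.17317056,  0.77675073, -1.25288802]), 'torque': array([ 0.26257059, -0.04870583, -0.08707035]), 'gripper_force': 58.66597831249237, 'width': 20.705776547439786}
```

View pics/w2.png

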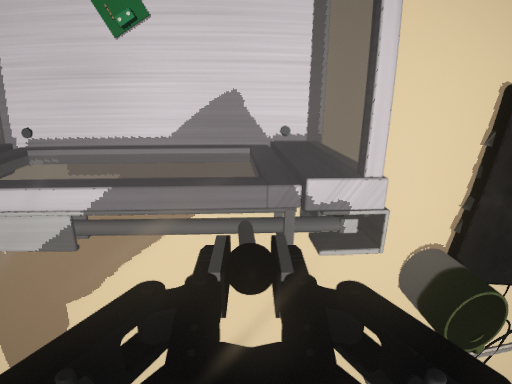

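The ball is held between the pads at (250,268), and the bolt follows with very small forces. I'll finish the lift.

step_arm([
  {"dx":0,"dy":-0.0026,"dz":-0.008,"ax":-0.0125,"ay":0,"az":0,"gripper":0},
  {"dx":0,"dy":-0.0026,"dz":-0.008,"ax":-0.0125,"ay":0,"az":0,"gripper":0},
  {"dx":0,"dy":-0.0026,"dz":-0.008,"ax":-0.0125,"ay":0,"az":0,"gripper":0},
  {"dx":0,"dy":-0.0026,"dz":-0.008,"ax":-0.0125,"ay":0,"az":0,"gripper":0},
  {"dx":0,"dy":0,"dz":0,"ax":0,"ay":0,"az":0,"gripper":0},
  {"dx":0,"dy":0,"dz":0,"ax":0,"ay":0,"az":0,"gripper":0},
])

```text
clock: 7.38
eef_pos: [647.1, -126.0, 215.9]
tool_rot: [2.985, -0.0, 0.267]
force: [-0.3, 0.5, -1.7]
width: 21.3
gripper_force: 58.7
```

step_arm([
  {"dx":0,"dy":-0.0165,"dz":-0.0026,"ax":0,"ay":0,"az":0,"gripper":0},
  {"dx":0,"dy":-0.0165,"dz":-0.0026,"ax":0,"ay":0,"az":0,"gripper":0},
  {"dx":0,"dy":0,"dz":0,"ax":0,"ay":0,"az":0,"gripper":0},
])

```text
clock: 7.75
eef_pos: [644.4, -115.9, 215.9]
tool_rot: [2.985, -0.0, 0.268]
force: [0.6, 0.4, -1.3]
width: 20.7
gripper_force: 58.8
```

Past the lip with no load. I'll continue the draw.

step_arm([
  {"dx":0,"dy":-0.0165,"dz":-0.0026,"ax":0,"ay":0,"az":0,"gripper":0},
  {"dx":0,"dy":-0.0165,"dz":-0.0026,"ax":0,"ay":0,"az":0,"gripper":0},
  {"dx":0,"dy":-0.0165,"dz":-0.0026,"ax":0,"ay":0,"az":0,"gripper":0},
  {"dx":0,"dy":-0.0165,"dz":-0.0026,"ax":0,"ay":0,"az":0,"gripper":0},
  {"dx":0,"dy":-0.0165,"dz":-0.0026,"ax":0,"ay":0,"az":0,"gripper":0},
  {"dx":0,"dy":-0.0165,"dz":-0.0026,"ax":0,"ay":0,"az":0,"gripper":0},
  {"dx":0,"dy":0,"dz":0,"ax":0,"ay":0,"az":0,"gripper":0},
])

```text
clock: 8.62
eef_pos: [636.4, -86.3, 215.6]
tool_rot: [2.986, 0.0, 0.268]
force: [1.6, 1.4, -0.9]
width: 20.9
gripper_force: 58.8
```

step_arm([
  {"dx":0,"dy":-0.008,"dz":-0.0013,"ax":0,"ay":0,"az":0,"gripper":0},
  {"dx":0,"dy":-0.005,"dz":-0.0008,"ax":0,"ay":0,"az":0,"gripper":0},
  {"dx":0,"dy":0,"dz":0,"ax":0,"ay":0,"az":0,"gripper":0},
])

```text
clock: 9.0
eef_pos: [635.5, -83.6, 215.8]
tool_rot: [2.985, 0.0, 0.267]
force: [1.5, 0.3, -1.1]
width: 21.0
gripper_force: 58.8
```

Run:
```python
from h import *
im=ctrl.get_image("wrist"); cv2.imwrite("pics/w3.png",im["color"][...,::-1])
from scipy.spatial.transform import Rotation as R
s=ctrl.read_state(); p=s["eef_pos"]; Rm=R.from_euler("xyz",s["tool_rot"]).as_matrix()
h=np.array([615.,88.]); k=(p+3*Rm[:,2]); print(p,k)
# rigid swing of the tool about the vertical hinge line, constant per-row body twist
for a in (3,):
    t=-np.radians(a); Z=R.from_rotvec([0,0,t]).as_matrix()
    q=Z@(p-[*h,0])+[*h,0]
    print(a,"shift units",(Rm.T@(q-p)/300).round(4),"turn units",(np.degrees(R.from_matrix(Rm.T@Z@Rm).as_rotvec())/90).round(4),"mm",np.linalg.norm(q-p))
for a in (0,15,30):
    Z=R.from_rotvec([0,0,-np.radians(a)]).as_matrix(); print(a,(Z@(p-[*h,0])+[*h,0]).round(1))
```

```text
[635.44275753 -83.63704556 215.82782021] [635.56638541 -84.08910555 212.86465334]
3 shift units [-0.0297 -0.0052 -0.0008] turn units [ 0.     -0.0052  0.0329] mm 9.049380002155111
0 [635.4 -83.6 215.8]
15 [590.3 -83.1 215.8]
30 [546.9 -70.9 215.8]
```

View pics/w3.png

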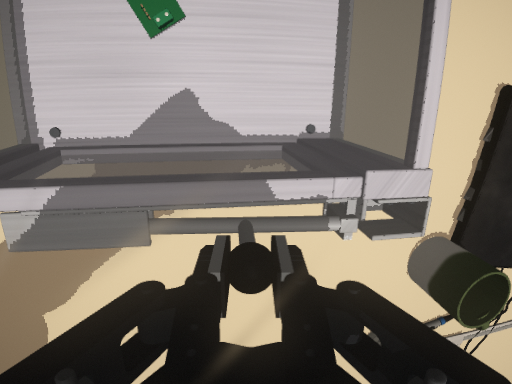

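The nose is at (345,225), clear of the keeper, which starts at about x=365. Now I'll swing the gate.

step_arm([
  {"dx":-0.0297,"dy":-0.0052,"dz":-0.0008,"ax":0,"ay":-0.0052,"az":0.0329,"gripper":0},
  {"dx":-0.0297,"dy":-0.0052,"dz":-0.0008,"ax":0,"ay":-0.0052,"az":0.0329,"gripper":0},
  {"dx":-0.0297,"dy":-0.0052,"dz":-0.0008,"ax":0,"ay":-0.0052,"az":0.0329,"gripper":0},
  {"dx":0,"dy":0,"dz":0,"ax":0,"ay":0,"az":0,"gripper":0},
])

```text
clock: 9.55
eef_pos: [608.2, -84.7, 215.8]
tool_rot: [2.985, 0.0, 0.11]
force: [0.9, -0.3, -0.0]
width: 20.6
gripper_force: 58.8
```

step_arm([
  {"dx":-0.0297,"dy":-0.0052,"dz":-0.0008,"ax":0,"ay":-0.0052,"az":0.0329,"gripper":0},
  {"dx":-0.0297,"dy":-0.0052,"dz":-0.0008,"ax":0,"ay":-0.0052,"az":0.0329,"gripper":0},
  {"dx":-0.0297,"dy":-0.0052,"dz":-0.0008,"ax":0,"ay":-0.0052,"az":0.0329,"gripper":0},
  {"dx":-0.0297,"dy":-0.0052,"dz":-0.0008,"ax":0,"ay":-0.0052,"az":0.0329,"gripper":0},
  {"dx":-0.0297,"dy":-0.0052,"dz":-0.0008,"ax":0,"ay":-0.0052,"az":0.0329,"gripper":0},
  {"dx":-0.0297,"dy":-0.0052,"dz":-0.0008,"ax":0,"ay":-0.0052,"az":0.0329,"gripper":0},
  {"dx":-0.0297,"dy":-0.0052,"dz":-0.0008,"ax":0,"ay":-0.0052,"az":0.0329,"gripper":0},
  {"dx":0,"dy":0,"dz":0,"ax":0,"ay":0,"az":0,"gripper":0},
  {"dx":0,"dy":0,"dz":0,"ax":0,"ay":0,"az":0,"gripper":0},
  {"dx":0,"dy":0,"dz":0,"ax":0,"ay":0,"az":0,"gripper":0},
  {"dx":0,"dy":0,"dz":0,"ax":0,"ay":0,"az":0,"gripper":0},
])

```text
clock: 10.92
eef_pos: [547.2, -71.1, 215.9]
tool_rot: [2.985, -0.001, -0.256]
force: [2.3, -1.4, -1.2]
width: 20.7
gripper_force: 58.9
```

Run:
```python
from h import *
s=ctrl.read_state();print(s["qd"].round(4))
a=ctrl.get_image("wrist")["color"]; b=ctrl.get_image("scene")["color"][90:240,200:400]
cv2.imwrite("pics/e.png",np.hstack([cv2.resize(a,(400,300)),cv2.resize(b,(400,300))])[...,::-1])
```

```text
[-0.0019 -0.003   0.0009  0.0012  0.0011  0.0005 -0.0016]
```

View pics/e.png

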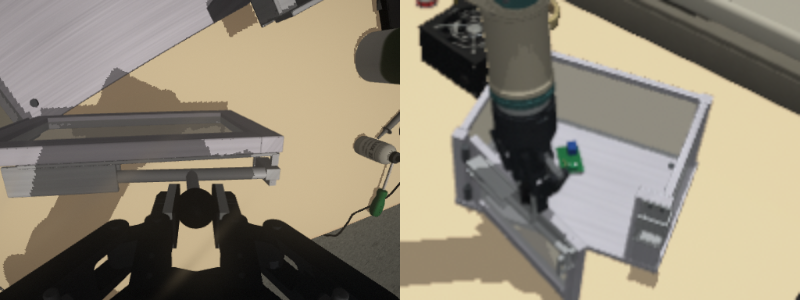

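The gate stands about 30° open and still, the bolt is drawn, and the ball is held at left-panel (195,210). Handing in.

```bash
python3 -c "
from cell import ctrl
print(ctrl.finish_job())"
```

```text
the job is handed in; nothing more can be done
None
```

I lifted the bolt over the lip, drew it back about 45 mm of its 50 mm travel, swung the gate to about 30°, and handed the job in at about 11 s with the gripper still holding the knob at about 59 N; no verdict was returned.

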